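# Slide the hob up to full power

## Robot

A 7-joint arm with a two-finger parallel gripper is mounted at the origin on a cart in front of the work surface, level with it; the furniture and walls round the work are solid. World frame = base frame: x ahead of the robot, y to its left, z up, the work surface at z = 0. Lengths are in m, angles in rad, forces in N, time in s.
With the tool pointing down it reaches from about 0.425 to 0.875 m from the base axis. Payload 9.9 kg.
Tool frame: the origin (TCP) lies midway between the tips of the shut fingers; the grasp point (between the pads) lies 19 mm behind it (ctrl.pinch_z is the distance from the TCP to the grasp point, in m); z points along the fingers, y is the line along which they close (so a half turn about z gives the same grasp; the last joint's range is limited). The gripper opens to 85 mm and grips with 20 to 120 N. Pads are 22 mm wide; open, the fingers measure 114 mm over their backs; the gripper's body (76 mm by 85 mm) begins 54 mm behind the grasp point. The pads swing forward as they close: fully open they stand 13 mm farther back than shut.
Start: joints at [-1.402, 0.576, 0.025, 1.437, -0.015, 1.129, -0.057], TCP at [0.169, 0.654, 0.231] pointing down, gripper open.
Joint ranges: [-2.76, 2.76], [-0.34, 2.15], [-1.52, 1.57], [0.19, 2.46], [-1.09, 4.23], [0.17, 1.99], [-2.82, 2.82]. Speed limits (rad/s): [2.22, 2.22, 3.01, 3.01, 3.14, 3.14, 3.14].

## Interface

Orientations are given as a rotation vector (axis times angle).
In Python, from plant import ctrl gives the robot as it stands.
- The arm moves only by the tool move_tool, called by a JSON object that holds its "method" and its "body", one argument or row to a line. Schema: {"type":"object","properties":{"motion":{"type":"array","items":{"type":"array","items":{"type":"array","items":{"type":"number"},"minItems":7,"maxItems":7},"minItems":1,"maxItems":20},"minItems":1,"maxItems":1},"only":{"type":"string"},"quiet":{"type":"boolean"},"lines":{"type":"string"}},"required":["motion"],"additionalProperties":false}. motion is a list that holds a single list of rows (three levels of brackets), with 1 to 20 rows, each of 7 numbers: a rotation vector rx, ry, rz in rad, then dx, dy, dz in units of 25 mm, then the finger opening in m; each row is the pose to reach, as a shift and turn from the pose commanded when the call began, along the tool's axes at that moment; what a row does not reach only later rows make up. A row lasts 1/10 s, in which the tool goes at most 0.05 m and 0.15 rad, less where a joint would pass 70% of its speed; a pose out of reach is approached as far as the arm can. The fingers move at their own pace and stop on an object; the grip force is fixed at half the most. Time passes only in rows, so rows that do not move let the fingers close. The tool returns the time, the measured TCP pose, the force, the opening and the grip force at its end. only (a regular expression) keeps the lines of the reply that match it, lines (a string "A,B") keeps lines A to B, and quiet returns only ok. Input that does not fit is refused with a message, and nothing moves.
- ctrl.observe(): the state, without advancing time (a new reading comes with each control period).
- ctrl.camera(name): name is "side" or "top"; returns the picture (480x640x3 uint8, red, green, blue); there is no depth.
- ctrl.camera_params(name): a dict with "vertical_fov" (degrees; the focal length in pixels is half the picture's height over the tangent of half this angle, whatever the lens; pixels are square), "cx", "cy" (the principal point, pixels), "R" (3x3) and "t" (3): a world point X has camera coordinates R X + t. Camera axes: x right, y down, z forward; pixel columns grow to the right and rows downward; lengths in m; the calibration is good to about 2 mm. A picture is of the moment at which its call begins. camera_params takes no time and is no camera call.
- ctrl.job_done(): hands the job in; it is judged then, once.
The state is a dict: "t": time; "qpos": joint angles; "qvel": joint speeds; "effort": joint torques, N m; "eef_pos": TCP position; "tcp_rot": TCP orientation; "wrist_force": force on the tool from outside, world axes, zero at the start; "torque": the same for the moment, N m; "opening": finger opening in m; "gripper_force": force on a finger pad.
Only numpy, scipy, OpenCV 4.12 (cv2) and the standard library are available. Lean on these libraries where they do the work, as an engineer would, in place of code of your own. Each camera call takes 0.05 s, during which the arm holds its last target. There are 200 camera calls.

## Task

Turn on the portable induction hob and slide it up to full power: press its round power key down and release it, then run your fingertips lightly along the curved control strip so that they touch each raised dot in turn, from the smallest at the left to the largest at the right, without ever pushing the strip down to its stop. Finish still holding your fingertips lightly on the largest dot alone. Pick nothing up, and do not shift the hob, the saucepan on it, the mug or the jar.

Things in the scene. Friction and masses are not known exactly. Their poses are not given: they have to be found in the camera images.
- hob: Portable induction hob, 240 x 270 x 55 mm, 2.6 kg, loose on the worktop: white housing, black glass top with two thin grey rings. Origin: centre of its underside. z up; -x: control side, towards the robot; +y: its left. Glass 55 mm above the origin. The rings' centre, round which the control strip curves (radius 125 mm), is at x = +0.035, y = 0 in this frame.
- power_key (a joint): Round metal push key (28 mm across) in the hob's front left corner, the only one; 0 = up, 0.006 m = fully down. Counts as pressed from 0.003 m. Springs back; about 4 N fully down.
- key_top (a point): Centre of the power key's top face: 63 mm above the worktop (8 mm above the glass) when up. In the hob's frame it is at x = -0.097, y = +0.112.
- touch_strip (a joint): Curved grey control strip along the front of the hob, bowed towards the robot: an arc of 125 mm radius, 26 mm wide. All of it sinks level, straight down, on a spring: 0 = up, 0.008 m = at its stop; it yields from 0.5 N, then 0.7 N per mm (6 N at the stop). Its flat top, when up, is 64 mm above the worktop and 9 mm above the glass.
- strip_mid (a point): Point on the flat top of the strip, at the middle of its length and width (under the third dot).
- saucepan: Open steel saucepan, 120 mm across and 65 mm high, with a black loop handle on the left and right near the rim (about 190 mm over both), standing loose near the middle of the hob's rings. Origin: centre of its underside. Bystander.
- mug: White patterned mug with a handle, 83 x 116 x 94 mm, loose on the worktop in front of the hob, to its left. Origin: centre of its underside. Bystander.
- jar: Round glass jar with a grey lid, 64 mm across, 110 mm high, loose on the worktop in front of the hob, to its right. Origin: centre of its underside. Bystander.
- dot1: Raised metal dot on the strip's centre line (leftmost, smallest): low dome 8 mm across, 1.6 mm high. Origin: centre of its foot, level with the strip's flat top (64 mm above the worktop when up). In the hob's frame: x = -0.055, y = +0.087. Sinks with the strip. Touched = a fingertip bears on it with 0.2 N or more.
- dot2: Raised metal dot on the strip's centre line (second): low dome 11 mm across, 1.6 mm high. Origin: centre of its foot, level with the strip's flat top (64 mm above the worktop when up). In the hob's frame: x = -0.081, y = +0.047. Sinks with the strip. Touched = a fingertip bears on it with 0.2 N or more.
- dot3: Raised metal dot on the strip's centre line (middle, third): low dome 14 mm across, 1.6 mm high. Origin: centre of its foot, level with the strip's flat top (64 mm above the worktop when up). In the hob's frame: x = -0.090, y = 0. Sinks with the strip. Touched = a fingertip bears on it with 0.2 N or more.
- dot4: Raised metal dot on the strip's centre line (fourth): low dome 17 mm across, 1.6 mm high. Origin: centre of its foot, level with the strip's flat top (64 mm above the worktop when up). In the hob's frame: x = -0.081, y = -0.047. Sinks with the strip. Touched = a fingertip bears on it with 0.2 N or more.
- dot5: Raised metal dot on the strip's centre line (rightmost, largest): low dome 20 mm across, 1.6 mm high. Origin: centre of its foot, level with the strip's flat top (64 mm above the worktop when up). In the hob's frame: x = -0.055, y = -0.087. Sinks with the strip. Touched = a fingertip bears on it with 0.2 N or more.

How it is judged:
On the way, in this order (a step that is already met when the one before it is completed fails the run):
1. the power key is pressed (value of joint power_key above 0.003 m), for 0.05 s.
2. a fingertip touches dot 1, the smallest, with the power key released (contact force between the fingers and dot1 above 0.2 N and value of joint power_key below 0.0015 m), for 0.05 s.
3. then dot 2, no longer touching dot 1 (contact force between the fingers and dot2 above 0.2 N and contact force between the fingers and dot1 below 0.2 N), for 0.05 s.
4. then dot 3, no longer touching dot 2 (contact force between the fingers and dot3 above 0.2 N and contact force between the fingers and dot2 below 0.2 N), for 0.05 s.
5. then dot 4, no longer touching dot 3 (contact force between the fingers and dot4 above 0.2 N and contact force between the fingers and dot3 below 0.2 N), for 0.05 s.
6. then dot 5, no longer touching dot 4 (contact force between the fingers and dot5 above 0.2 N and contact force between the fingers and dot4 below 0.2 N), for 0.05 s.
At the end, for the whole second after the job is handed in: A fingertip still bears on the largest dot (0.2 N or more) and on no other dot, with the strip not at its stop (under 7.4 mm of its 8 mm travel); the power key is up again (under 1.5 mm down); the hob is within 10 mm and the saucepan, mug and jar within 15 mm of where they started (all of step 6 and value of joint touch_strip below 0.0074 m and value of joint power_key below 0.0015 m and contact force between the fingers and dot1 below 0.2 N and contact force between the fingers and dot2 below 0.2 N and contact force between the fingers and dot3 below 0.2 N and distance of each of saucepan, mug, jar from where it was at the start of the episode below 0.015 m and distance of hob from where it was at the start of the episode below 0.01 m); the arm keeps its last pose, push and grip.
It fails at once if the strip is pushed down to its stop (value of joint touch_strip above 0.0074 m).
It fails at once if the fingers bear on the hob, its strip or its key with more than 25 N (contact force between the fingers and hob above 25 N).
It fails at once if the hob is shifted by more than 10 mm or lifted (distance of hob from where it was at the start of the episode above 0.01 m).
It fails at once if the saucepan, mug or jar is shifted by more than 15 mm, lifted or tipped (distance of any of saucepan, mug, jar from where it was at the start of the episode above 0.015 m or angle between any of saucepan, mug, jar's own z axis and vertical above 0.2 rad).
It also fails if it takes over 51 s, if anything falls off the work surface, if the arm or the gripper's body presses on something with over 40 N, if the wrist force passes 120 N, or if a joint passes its speed limit or range.

## Working session

There is one attempt and no reset: what is moved stays moved. The work goes in short steps, Python scripts to look and compute and a tool call to move; the robot and the scene stay as the last step left them, time stands still between calls to the robot, and variables do not carry over. Pictures are saved under pics/ and viewed, at most 10 in all, crops included, and the job is handed in when it is done.

```bash
mkdir -p pics; python3 - <<'E'
from plant import ctrl
import cv2,numpy as np
for n in("top","side"):
    im=ctrl.camera(n); cv2.imwrite(f"pics/{n}0.png",im[:,:,::-1]); 
    p=ctrl.camera_params(n); print(n,p)
o=ctrl.observe(); print({k:np.round(v,3) for k,v in o.items()})
E
```

```text
top {'vertical_fov': 49.47103379704573, 'cx': 315.4150593192072, 'cy': 243.70008044495282, 'R': array([[-0.01458406, -0.99962846, -0.02302692],
       [-0.99668969,  0.01637558, -0.07963361],
       [ 0.0799811 ,  0.02178932, -0.9965582 ]]), 't': array([-0.10453619,  0.59548167,  0.92712172])}
side {'vertical_fov': 54.64635793188557, 'cx': 319.38588278026253, 'cy': 243.5494728119694, 'R': array([[ 0.90275537, -0.42935591, -0.02619617],
       [-0.24939542, -0.47281   , -0.84513468],
       [ 0.35047776,  0.76948308, -0.53391116]]), 't': array([-0.60445809,  0.16365005,  0.78002774])}
{'t': np.float64(0.1), 'qpos': array([-1.402,  0.576,  0.025,  1.438, -0.015,  1.129, -0.057]), 'qvel': array([ 0.001, -0.003, -0.001, -0.003,  0.   ,  0.001,  0.   ]), 'effort': array([ 6.0000e-03, -7.6730e+01,  2.2580e+00, -2.8661e+01,  1.6000e-02,
        9.0000e-03,  0.0000e+00]), 'eef_pos': array([0.169, 0.653, 0.23 ]), 'tcp_rot': array([-3.960e-01, -3.116e+00,  2.000e-03]), 'wrist_force': array([-0.478, -0.039,  0.501]), 'torque': array([-0.029, -0.006, -0.042]), 'gripper_force': np.float64(0.0), 'opening': np.float64(0.085)}
```

View pics/top0.png

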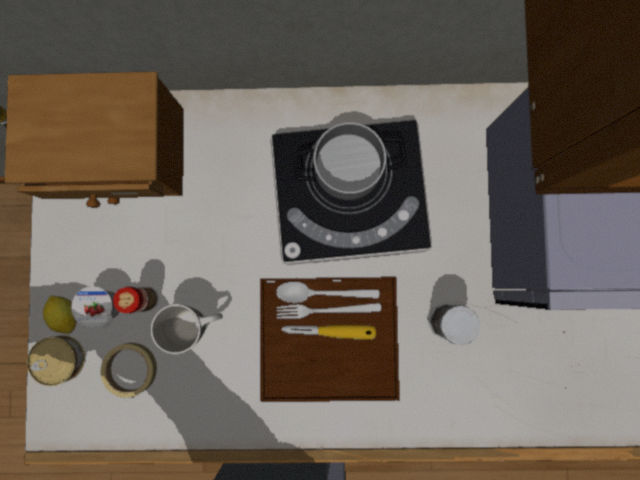

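View pics/side0.png

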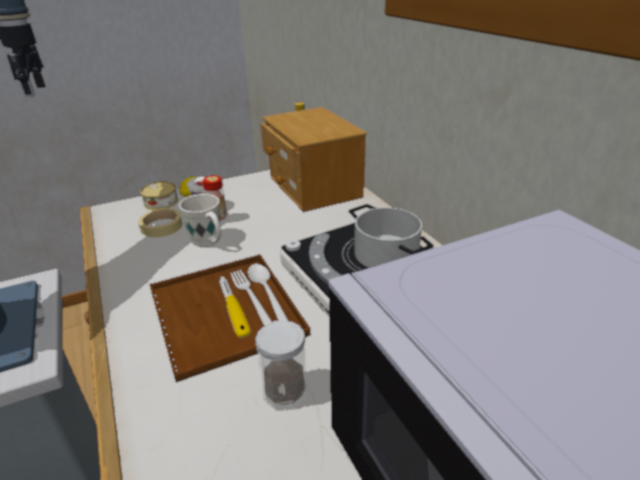

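The top view shows the hob at about (275-428, 122-262), with the key at (292,250) and the dots near (305,225), (329,238), (356,240), (383,232) and (404,215). The side view shows nothing tall between the arm and the hob except the mug. Next I'll measure these points precisely.

```bash
cat > h.py <<'E'
from plant import ctrl
import numpy as np,cv2
def ray(n,px,z):
    p=ctrl.camera_params(n); f=240/np.tan(np.radians(p["vertical_fov"]/2))
    R,t=np.array(p["R"]),np.array(p["t"]); c=-R.T@t
    d=R.T@np.array([(px[0]-p["cx"])/f,(px[1]-p["cy"])/f,1]); return c+d*(z-c[2])/d[2]
def proj(n,X):
    p=ctrl.camera_params(n); f=240/np.tan(np.radians(p["vertical_fov"]/2))
    q=np.array(p["R"])@X+p["t"]; return np.array([p["cx"]+f*q[0]/q[2],p["cy"]+f*q[1]/q[2]])
E
python3 - <<'E'
from h import *
im=cv2.imread("pics/top0.png"); g=cv2.cvtColor(im,cv2.COLOR_BGR2GRAY)
loc=np.array([[-.097,.112],[-.055,.087],[-.081,.047],[-.09,0],[-.081,-.047],[-.055,-.087]])
pts=[]
for i,(s,z) in enumerate(zip([(292,250),(305,225),(329,238),(356,240),(383,232),(404,215)],[.063]+[.0652]*5)):
    r=[11,5,6,7,8,8][i]
    w=g[s[1]-r:s[1]+r+1,s[0]-r:s[0]+r+1].astype(float)
    th=(np.percentile(w,97)+np.percentile(w,30))/2
    n,l,st,c=cv2.connectedComponentsWithStats((w>th).astype(np.uint8))
    k=1+np.argmax(st[1:,4]); px=c[k]+np.array(s)-r
    X=ray("top",px,z); pts.append(X[:2]); print(i,px.round(1),st[k],th,X.round(4))
pts=np.array(pts)
a=loc-loc.mean(0); b=pts-pts.mean(0)
U,S,V=np.linalg.svd(a.T@b); R=(U@V).T; t=pts.mean(0)-R@loc.mean(0)
print("hob",t,"yaw",np.arctan2(R[1,0],R[0,0])); print("res mm",((loc@R.T+t-pts)*1000).round(1))
print((loc@R.T+t).round(4))
c=g[110:270,265:440]; cv2.imwrite("pics/crop.png",cv2.resize(im[180:270,270:435],None,fx=4,fy=4,interpolation=cv2.INTER_CUBIC))
s=cv2.imread("pics/side0.png")
for X in (loc@R.T+t):
    cv2.circle(s,tuple(int(v) for v in proj("side",np.r_[X,.065])),1,(0,0,255),-1)
cv2.imwrite("pics/sc.png",cv2.resize(s[190:330,270:450],None,fx=4,fy=4))
from scipy.spatial.transform import Rotation as Ro
o=ctrl.observe(); print(Ro.from_rotvec(o["tcp_rot"]).as_matrix().round(3),o["eef_pos"])
print("mug",ray("top",(205,320),.09),ray("top",(176,328),.094),"jar",ray("top",(459,325),.11))
E
```

```text
0 [292.  249.8] [  4   4  15  15 186] 98.5 [ 0.5804 -0.0737  0.063 ]
1 [304.3 224.5] [ 3  3  4  4 14] 122.19999999999999 [ 0.6243 -0.0957  0.0652]
2 [328.3 237. ] [ 3  3  6  5 24] 128.96 [ 0.6017 -0.1373  0.0652]
3 [355.6 239.8] [ 3  4  8  7 44] 130.5 [ 0.5961 -0.1847  0.0652]
4 [382.  231.8] [ 3  4  9  9 65] 131.18 [ 0.6092 -0.2308  0.0652]
5 [403.2 214.8] [ 2  3 11 10 88] 132.0 [ 0.6384 -0.2683  0.0652]
hob [ 0.68612472 -0.17752866] yaw 0.08066704327425663
res mm [[-0.  -0. ]
 [-0.   0.5]
 [-0.1  0.1]
 [ 0.3 -0. ]
 [-0.  -0.1]
 [-0.1 -0.3]]
[[ 0.5804 -0.0737]
 [ 0.6243 -0.0952]
 [ 0.6016 -0.1372]
 [ 0.5964 -0.1848]
 [ 0.6092 -0.2309]
 [ 0.6383 -0.2687]]
[[-0.968  0.25  -0.   ]
 [ 0.25   0.968 -0.001]
 [-0.    -0.002 -1.   ]] [0.16870282 0.65315472 0.23049324]
mug [0.46272608 0.0723424  0.09      ] [0.45033373 0.12016163 0.094     ] jar [ 0.45050783 -0.34693801  0.11      ]
```

View pics/crop.png

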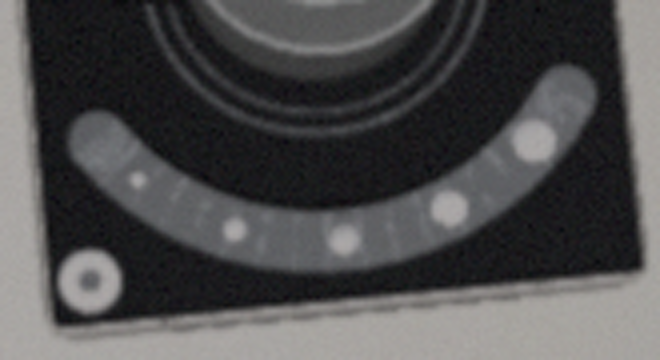

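View pics/sc.png

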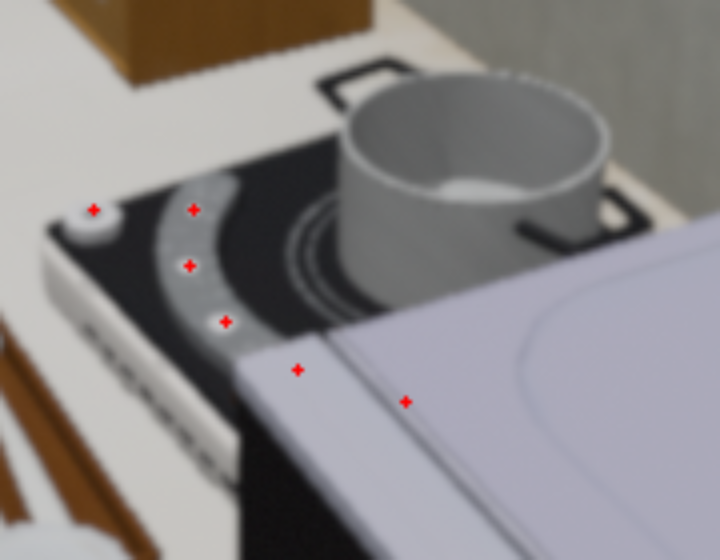

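The fit of the key and dots agrees to 0.5 mm, and the reprojected points land on them in the side view. The path at the present height clears the mug, so I'll move above the key with the fingers shut.

The manual's scale: shifts go in units of 25 mm. Converting my numbers, -0.601 m is -24.04, -0.58 m is -23.2.

{"method": "move_tool", "body": {
  "motion": [
    [[0, 0, 0, -6, -6.2, 0, 0], [0, 0, 0, -12, -12.4, 0, 0], [0, 0, 0, -12, -12.4, 0, 0], [0, 0, 0, -12, -12.4, 0, 0], [0, 0, 0, -12, -12.4, 0, 0], [0, 0, 0, -12, -12.4, 0, 0], [0, 0, 0, -12, -12.4, 0, 0], [0, 0, 0, -12, -12.4, 0, 0], [0, 0, 0, -23.2, -24.04, 0, 0], [0, 0, 0, -23.2, -24.04, 0, 0], [0, 0, 0, -23.2, -24.04, 0, 0], [0, 0, 0, -23.2, -24.04, 0, 0], [0, 0, 0, -23.2, -24.04, 0, 0], [0, 0, 0, -23.2, -24.04, 0, 0], [0, 0, 0, -23.2, -24.04, 0, 0], [0, 0, 0, -23.2, -24.04, 0, 0], [0, 0, 0, -23.2, -24.04, 0, 0], [0, 0, 0, -23.2, -24.04, 0, 0], [0, 0, 0, -23.2, -24.04, 0, 0], [0, 0, 0, -23.2, -24.04, 0, 0]]
  ]
}}

```text
t: 2.1
eef_pos: [0.5796, -0.0721, 0.231]
tcp_rot: [-0.394, -3.116, -0.001]
wrist_force: [0.3, 0.4, 0.1]
opening: -0.0
gripper_force: 0.0
```

```bash
cat >> h.py <<'E'
from scipy.spatial.transform import Rotation as Ro
T=dict(zip("k12345",np.array([[.5804,-.0737],[.6243,-.0952],[.6016,-.1372],[.5964,-.1848],[.6092,-.2309],[.6383,-.2687]])))
def st():
    o=ctrl.observe(); M=Ro.from_rotvec(o["tcp_rot"]).as_matrix()
    print("t",o["t"],"tcp",o["eef_pos"].round(4),"F",o["wrist_force"].round(2),"open",o["opening"],"q",o["qpos"].round(2)); print(M.round(3))
    for k in T: print(k,(M.T@(np.r_[T[k],.0656]-o["eef_pos"])).round(4))
E
python3 -c "
from h import *
st()"
```

```text
t 2.1 tcp [ 0.5796 -0.0721  0.231 ] F [0.28 0.45 0.08] open -1.0418760580293134e-05 q [-0.1   0.45  0.22  1.69 -0.11  1.02  1.47]
[[-0.969  0.249 -0.001]
 [ 0.249  0.969  0.001]
 [ 0.001  0.001 -1.   ]]
k [-0.0014 -0.0014  0.1654]
1 [-0.0493 -0.0114  0.1653]
2 [-0.0377 -0.0577  0.1653]
3 [-0.0445 -0.1051  0.1653]
4 [-0.0684 -0.1465  0.1652]
5 [-0.106  -0.1759  0.1652]
```

Scaled: 0.1725 m is 6.9, 0.172 m is 6.88.

{"method": "move_tool", "body": {
  "motion": [
    [[0, 0, 0, -0.056, -0.056, 1.6, 0], [0, 0, 0, -0.056, -0.056, 3.2, 0], [0, 0, 0, -0.056, -0.056, 4.8, 0], [0, 0, 0, -0.056, -0.056, 6, 0], [0, 0, 0, -0.056, -0.056, 6.4, 0], [0, 0, 0, -0.056, -0.056, 6.56, 0], [0, 0, 0, -0.056, -0.056, 6.68, 0], [0, 0, 0, -0.056, -0.056, 6.76, 0], [0, 0, 0, -0.056, -0.056, 6.84, 0], [0, 0, 0, -0.056, -0.056, 6.88, 0], [0, 0, 0, -0.056, -0.056, 6.9, 0], [0, 0, 0, -0.056, -0.056, 6.9, 0], [0, 0, 0, -0.056, -0.056, 6.9, 0]]
  ]
}}

```text
t: 3.4
eef_pos: [0.5817, -0.0751, 0.0591]
tcp_rot: [0.396, 3.115, 0.0]
wrist_force: [1.9, 0.8, 3.1]
opening: 0.0
gripper_force: 1.4
```

```bash
python3 - <<'E'
from h import *
st()
a=ctrl.camera("side");b=ctrl.camera("top")
cv2.imwrite("pics/k.png",np.hstack([cv2.resize(a[130:290,270:430],(400,400)),cv2.resize(b[160:280,260:380],(400,400))])[:,:,::-1])
E
```

```text
t 3.4 tcp [ 0.5817 -0.0751  0.0591] F [1.91 0.81 3.14] open 1.9358245038053162e-05 q [-0.05  0.65  0.16  1.87 -0.17  0.63  1.53]
[[-0.968  0.25   0.001]
 [ 0.25   0.968 -0.   ]
 [-0.001  0.    -1.   ]]
k [ 0.0016  0.001  -0.0065]
1 [-0.0463 -0.0088 -0.0064]
2 [-0.0348 -0.0552 -0.0064]
3 [-0.0417 -0.1025 -0.0064]
4 [-0.0656 -0.144  -0.0064]
5 [-0.1033 -0.1733 -0.0064]
```

View pics/k.png

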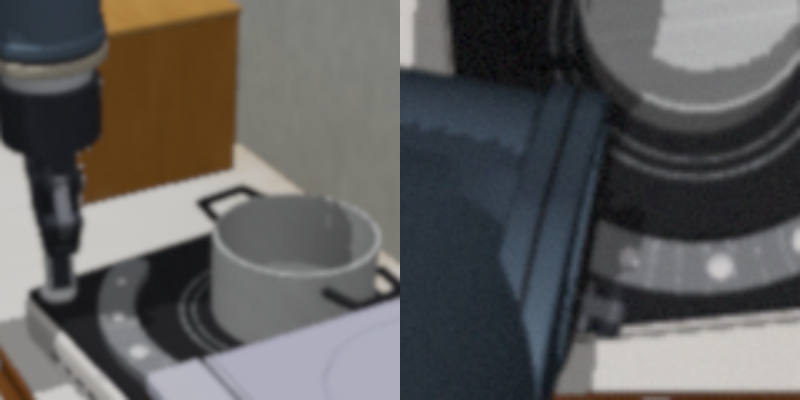

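The picture shows the fingertip centred on the key. It is about 4 mm down at 3.1 N, so it counts as pressed. I'll push 0.7 mm more for margin, then lift and go above dot 1.

Scaled: -0.0463 m is -1.852, -0.0088 m is -0.352.

{"method": "move_tool", "body": {
  "motion": [
    [[0, 0, 0, 0, 0, 0.028, 0], [0, 0, 0, 0, 0, 0.028, 0], [0, 0, 0, 0, 0, -0.4, 0], [0, 0, 0, 0, 0, -1, 0], [0, 0, 0, -0.8, -0.16, -1, 0], [0, 0, 0, -1.852, -0.352, -1, 0], [0, 0, 0, -1.852, -0.352, -0.6, 0], [0, 0, 0, -1.852, -0.352, -0.52, 0], [0, 0, 0, -1.852, -0.352, -0.52, 0], [0, 0, 0, -1.852, -0.352, -0.52, 0], [0, 0, 0, -1.852, -0.352, -0.52, 0]]
  ]
}}

```text
t: 4.6
eef_pos: [0.6233, -0.095, 0.0721]
tcp_rot: [-0.396, -3.116, -0.0]
wrist_force: [0.2, 0.9, 0.2]
opening: -0.0001
gripper_force: 0.0
```

```bash
python3 -c "
from h import *
st()"
```

```text
t 4.6 tcp [ 0.6233 -0.095   0.0721] F [0.24 0.94 0.19] open -0.00013299922378991622 q [-0.03  0.69  0.17  1.74 -0.16  0.73  1.54]
[[-0.968  0.25  -0.   ]
 [ 0.25   0.968  0.   ]
 [ 0.     0.    -1.   ]]
k [0.0468 0.0099 0.0065]
1 [-0.001   0.      0.0065]
2 [ 0.0104 -0.0463  0.0065]
3 [ 0.0036 -0.0937  0.0065]
4 [-0.0203 -0.1351  0.0065]
5 [-0.0579 -0.1645  0.0065]
```

Scaled: -0.001 m is -0.04, 0.009 m is 0.36.

{"method": "move_tool", "body": {
  "motion": [
    [[0, 0, 0, -0.04, 0, 0.12, 0], [0, 0, 0, -0.04, 0, 0.2, 0], [0, 0, 0, -0.04, 0, 0.24, 0], [0, 0, 0, -0.04, 0, 0.28, 0], [0, 0, 0, -0.04, 0, 0.32, 0], [0, 0, 0, -0.04, 0, 0.36, 0], [0, 0, 0, -0.04, 0, 0.36, 0], [0, 0, 0, -0.04, 0, 0.36, 0], [0, 0, 0, -0.04, 0, 0.36, 0], [0, 0, 0, -0.04, 0, 0.36, 0]]
  ]
}}

```text
t: 5.6
eef_pos: [0.6246, -0.0954, 0.0628]
tcp_rot: [-0.396, -3.116, -0.0]
wrist_force: [-1.2, 0.4, 2.4]
opening: -0.0004
gripper_force: 1.1
```

```bash
python3 -c "
from h import *
st()"
```

```text
t 5.6 tcp [ 0.6246 -0.0954  0.0628] F [-1.18  0.39  2.4 ] open -0.00035648155907556375 q [-0.02  0.7   0.16  1.74 -0.16  0.71  1.54]
[[-0.968  0.25  -0.   ]
 [ 0.25   0.968  0.   ]
 [ 0.    -0.    -1.   ]]
k [ 0.0482  0.01   -0.0027]
1 [ 0.0003  0.0001 -0.0028]
2 [ 0.0118 -0.0462 -0.0028]
3 [ 0.0049 -0.0936 -0.0028]
4 [-0.019  -0.135  -0.0028]
5 [-0.0566 -0.1643 -0.0028]
```

Force and height match bearing on dot 1: 2.8 mm down at 2.4 N. Sliding to dot 2 now.

Scaled: -0.0226 m is -0.904, 0.0082 m is 0.328.

{"method": "move_tool", "body": {
  "motion": [
    [[0, 0, 0, 0.12, -0.32, 0, 0], [0, 0, 0, 0.24, -0.62, 0, 0], [0, 0, 0, 0.328, -0.904, 0, 0], [0, 0, 0, 0.392, -1.2, 0, 0], [0, 0, 0, 0.44, -1.52, 0, 0], [0, 0, 0, 0.472, -1.848, 0, 0], [0, 0, 0, 0.472, -1.848, 0, 0], [0, 0, 0, 0.472, -1.848, 0, 0], [0, 0, 0, 0.472, -1.848, 0, 0]]
  ]
}}

```text
t: 6.5
eef_pos: [0.6029, -0.1337, 0.0628]
tcp_rot: [0.392, 3.116, 0.007]
wrist_force: [3.2, 11.6, 2.3]
opening: -0.0005
gripper_force: 7.2
```

```bash
python3 -c "
from h import *
st()"
```

```text
t 6.5 tcp [ 0.6029 -0.1337  0.0628] F [ 3.18 11.64  2.34] open -0.0004500494873572532 q [ 0.05  0.68  0.15  1.78 -0.16  0.69  1.61]
[[-0.969  0.248  0.002]
 [ 0.248  0.969  0.004]
 [-0.001  0.004 -1.   ]]
k [ 0.0367  0.0526 -0.0026]
1 [-0.0112  0.0426 -0.0026]
2 [ 0.0004 -0.0037 -0.0028]
3 [-0.0063 -0.0511 -0.003 ]
4 [-0.0301 -0.0926 -0.0032]
5 [-0.0677 -0.122  -0.0033]
```

The fingertip's edge caught on the side of dot 2, with 12 N sideways. I'll lift clear and check that the hob hasn't moved.

Scaled: -0.12 m is -4.8, -0.08 m is -3.2.

{"method": "move_tool", "body": {
  "motion": [
    [[0, 0, 0, 0, 0.12, 0, 0], [0, 0, 0, 0, 0.12, -0.08, 0], [0, 0, 0, 0, 0, -0.28, 0], [0, 0, 0, 0.8, 0, -1.6, 0], [0, 0, 0, 2, 0, -3.2, 0], [0, 0, 0, 2, 0, -4.8, 0], [0, 0, 0, 2, 0, -4.8, 0], [0, 0, 0, 2, 0, -4.8, 0]]
  ]
}}

```text
t: 7.3
eef_pos: [0.5533, -0.126, 0.184]
tcp_rot: [0.398, 3.114, -0.001]
wrist_force: [-0.6, -0.3, -0.2]
opening: 0.0002
gripper_force: 0.0
```

```bash
python3 - <<'E'
from h import *
st()
b=ctrl.camera("top"); cv2.imwrite("pics/top1.png",b[:,:,::-1])
cv2.imwrite("pics/t1c.png",cv2.resize(b[110:280,260:440],(720,600*170//150 if 0 else 600))[:,:,::-1])
E
```

```text
t 7.3 tcp [ 0.5533 -0.126   0.184 ] F [-0.64 -0.32 -0.23] open 0.0002311823319616867 q [ 0.01  0.47  0.2   1.8  -0.12  0.88  1.58]
[[-0.968  0.251  0.002]
 [ 0.251  0.968 -0.001]
 [-0.002 -0.    -1.   ]]
k [-0.0128  0.0574  0.1184]
1 [-0.0607  0.0477  0.1185]
2 [-0.0493  0.0013  0.1185]
3 [-0.0562 -0.0461  0.1185]
4 [-0.0802 -0.0875  0.1186]
5 [-0.1178 -0.1167  0.1187]
```

View pics/t1c.png

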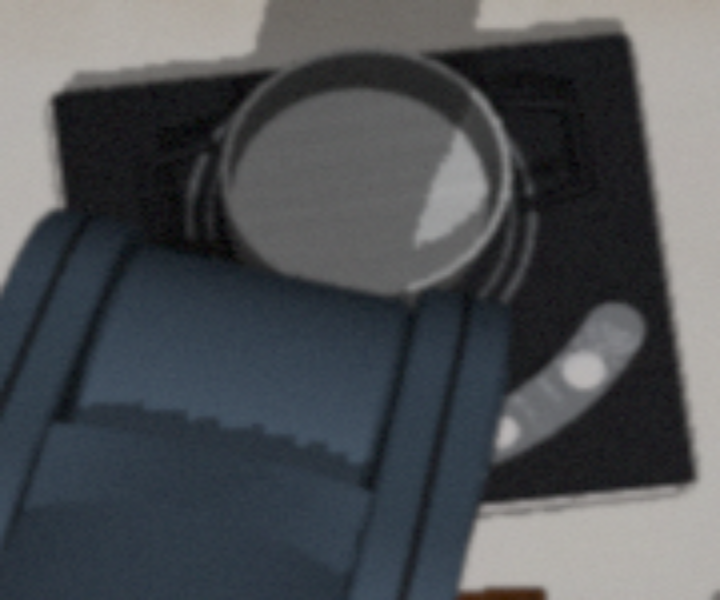

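```bash
python3 - <<'E'
from h import *
im={n:cv2.imread(f"pics/top{n}.png") for n in(0,1)}
def cen(g,s,r):
    w=g[s[1]-r:s[1]+r+1,s[0]-r:s[0]+r+1].astype(float); th=(np.percentile(w,97)+np.percentile(w,30))/2
    n,l,st,c=cv2.connectedComponentsWithStats((w>th).astype(np.uint8)); k=1+np.argmax(st[1:,4]); return c[k]+np.array(s)-r,st[k]
G={n:cv2.cvtColor(im[n],6) for n in im}
for n,s in((0,(403,215)),(1,(406,215))):
    px,_=cen(G[n],s,8); print("d5",n,px,ray("top",px,.0652).round(4),_)
# glass right edge and back-right/front edges
for n in(0,1):
    r=[(np.argmax(np.diff(G[n][y,405:450].astype(int)))+405,y) for y in (150,165,180,230,240)]
    print(n,"right",r); print(n,"front",[(x,np.argmax(np.diff(G[n][235:270,x].astype(int)))+235) for x in(395,405,415,420)])
    print(n,"back",[(x,np.argmin(np.diff(G[n][105:140,x].astype(int)))+105) for x in(285,295,400,408)])
# side: key, dots 1,2
a0=cv2.imread("pics/side0.png"); a1=ctrl.camera("side")[:,:,::-1].copy(); cv2.imwrite("pics/side1.png",a1)
for k,z in(("k",.063),("1",.0652),("2",.0652),("3",.0652)):
    s=proj("side",np.r_[T[k],z]).round().astype(int)
    o=[]
    for a,s2 in((a0,s),(a1,s+(2,1))):
        try: o.append(cen(cv2.cvtColor(a,6),s2,8 if k=="k" else 4))
        except Exception as e:o.append((np.zeros(2),0))
    print(k,[ (q[0].round(1),ray("side",q[0],z).round(4)[:2],q[1]) for q in o])
f=lambda a:cv2.resize(a[225:305,275:355],(400,400),interpolation=2)
cv2.imwrite("pics/cmp.png",np.hstack([f(a0),f(a1)]))
E
```

```text
d5 0 [403.19318182 214.76136364] [ 0.6384 -0.2683  0.0652] [ 3  3 11 10 88]
d5 1 [405.55813953 214.5       ] [ 0.6388 -0.2725  0.0652] [ 3  3 10 10 86]
0 right [(np.int64(420), 150), (np.int64(421), 165), (np.int64(423), 180), (np.int64(428), 230), (np.int64(429), 240)]
0 front [(395, np.int64(250)), (405, np.int64(249)), (415, np.int64(248)), (420, np.int64(248))]
0 back [(285, np.int64(132)), (295, np.int64(126)), (400, np.int64(120)), (408, np.int64(120))]
1 right [(np.int64(421), 150), (np.int64(422), 165), (np.int64(424), 180), (np.int64(431), 230), (np.int64(432), 240)]
1 front [(395, np.int64(250)), (405, np.int64(249)), (415, np.int64(248)), (420, np.int64(247))]
1 back [(285, np.int64(129)), (295, np.int64(128)), (400, np.int64(120)), (408, np.int64(119))]
k [(array([292.2, 240.9]), array([ 0.5829, -0.0631]), array([  0,   0,  17,  12, 168], dtype=int32)), (array([293.9, 239.4]), array([ 0.5881, -0.0594]), array([ 0,  0, 17,  8, 92], dtype=int32))]
1 [(array([318., 242.]), array([ 0.6241, -0.0933]), array([3, 3, 3, 3, 9], dtype=int32)), (array([318. , 243.8]), array([ 0.6213, -0.0993]), array([ 0,  3,  5,  4, 12], dtype=int32))]
2 [(array([316.5, 256.1]), array([ 0.6009, -0.1362]), array([ 1,  3,  6,  4, 15], dtype=int32)), (array([318.4, 259.1]), array([ 0.5999, -0.1466]), array([ 0,  3,  9,  6, 40], dtype=int32))]
3 [(array([325.1, 270.4]), array([ 0.5951, -0.1838]), array([ 0,  2,  7,  4, 25], dtype=int32)), (array([326.3, 271.8]), array([ 0.5952, -0.1886]), array([ 0,  2,  6,  5, 26], dtype=int32))]
```

View pics/cmp.png

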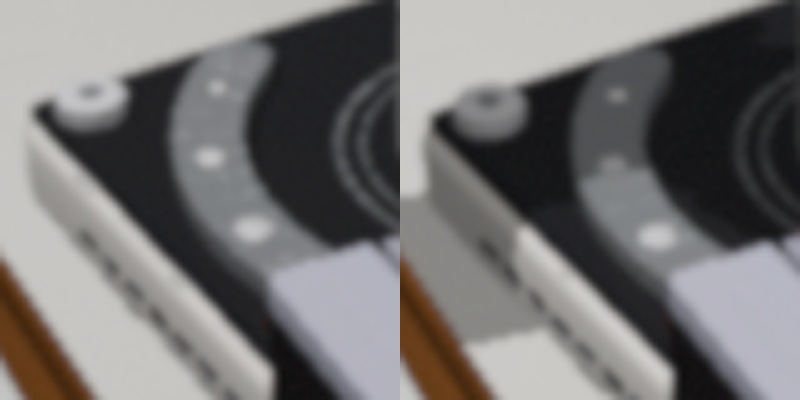

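The hob slid about 4.5 mm at the front and about 3 mm at its centre, within its limit. The key is up again. I've updated the dot positions, and from here I'll step over each dot with vertical touches only.

```bash
cat >> h.py <<'E'
T.update({"2":np.array([.6008,-.1418]),"3":np.array([.5962,-.1894]),"4":np.array([.6092,-.2354]),"5":np.array([.6386,-.2727])})
E
```

{"method": "move_tool", "body": {
  "motion": [
    [[0, 0, 0, -1.6, -0.136, 1.2, 0], [0, 0, 0, -1.988, -0.136, 2.4, 0], [0, 0, 0, -1.988, -0.136, 3.6, 0], [0, 0, 0, -1.988, -0.136, 4.2, 0], [0, 0, 0, -1.988, -0.136, 4.48, 0], [0, 0, 0, -1.988, -0.136, 4.48, 0], [0, 0, 0, -1.988, -0.136, 4.48, 0], [0, 0, 0, -1.988, -0.136, 4.48, 0]]
  ]
}}

```text
t: 8.2
eef_pos: [0.6011, -0.1407, 0.0717]
tcp_rot: [0.396, 3.115, -0.0]
wrist_force: [0.1, 0.5, -0.6]
opening: 0.0001
gripper_force: 0.0
```

```bash
python3 -c "
from h import *
st()"
```

```text
t 8.2 tcp [ 0.6011 -0.1407  0.0717] F [ 0.1   0.54 -0.62] open 0.00010861170614233102 q [ 0.05  0.67  0.16  1.78 -0.16  0.71  1.62]
[[-0.968  0.25   0.001]
 [ 0.25   0.968 -0.   ]
 [-0.001  0.    -1.   ]]
k [0.0368 0.0597 0.0061]
1 [-0.0111  0.0498  0.0062]
2 [ 0.     -0.0012  0.0061]
3 [-0.0074 -0.0484  0.0061]
4 [-0.0315 -0.0897  0.0062]
5 [-0.0693 -0.1184  0.0062]
```

Scaled: 0.0087 m is 0.348, 0.008 m is 0.32.

{"method": "move_tool", "body": {
  "motion": [
    [[0, 0, 0, 0, -0.048, 0.12, 0], [0, 0, 0, 0, -0.048, 0.2, 0], [0, 0, 0, 0, -0.048, 0.24, 0], [0, 0, 0, 0, -0.048, 0.28, 0], [0, 0, 0, 0, -0.048, 0.32, 0], [0, 0, 0, 0, -0.048, 0.348, 0], [0, 0, 0, 0, -0.048, 0.348, 0], [0, 0, 0, 0, -0.048, 0.348, 0], [0, 0, 0, 0, -0.048, 0.348, 0]]
  ]
}}

```text
t: 9.1
eef_pos: [0.6003, -0.1417, 0.0622]
tcp_rot: [0.396, 3.116, -0.0]
wrist_force: [-1.1, -0.1, 3.1]
opening: -0.0002
gripper_force: 1.4
```

```bash
python3 -c "
from h import *
st()"
```

```text
t 9.1 tcp [ 0.6003 -0.1417  0.0622] F [-1.12 -0.08  3.11] open -0.00019446587309124408 q [ 0.06  0.68  0.16  1.78 -0.16  0.69  1.62]
[[-0.968  0.25   0.   ]
 [ 0.25   0.968 -0.   ]
 [-0.    -0.    -1.   ]]
k [ 0.0363  0.0609 -0.0034]
1 [-0.0116  0.0511 -0.0034]
2 [-0.0005  0.0001 -0.0034]
3 [-0.0079 -0.0472 -0.0034]
4 [-0.032  -0.0885 -0.0034]
5 [-0.0698 -0.1172 -0.0033]
```

On dot 2, with force matching height. Next, hop to dot 3.

{"method": "move_tool", "body": {
  "motion": [
    [[0, 0, 0, 0, 0, -0.16, 0], [0, 0, 0, 0, 0, -0.32, 0], [0, 0, 0, -0.16, -0.8, -0.36, 0], [0, 0, 0, -0.316, -1.888, -0.36, 0], [0, 0, 0, -0.316, -1.888, -0.36, 0], [0, 0, 0, -0.316, -1.888, -0.32, 0], [0, 0, 0, -0.316, -1.888, -0.24, 0], [0, 0, 0, -0.316, -1.888, -0.16, 0], [0, 0, 0, -0.316, -1.888, -0.12, 0], [0, 0, 0, -0.316, -1.888, -0.08, 0], [0, 0, 0, -0.316, -1.888, -0.04, 0], [0, 0, 0, -0.316, -1.888, -0.012, 0], [0, 0, 0, -0.316, -1.888, -0.012, 0], [0, 0, 0, -0.316, -1.888, -0.012, 0]]
  ]
}}

```text
t: 10.5
eef_pos: [0.5962, -0.1891, 0.0625]
tcp_rot: [0.396, 3.116, 0.0]
wrist_force: [-0.0, 2.5, 2.8]
opening: -0.0
gripper_force: 1.3
```

```bash
python3 -c "
from h import *
st()"
```

```text
t 10.5 tcp [ 0.5962 -0.1891  0.0625] F [-0.03  2.47  2.84] open -1.5053423738426454e-05 q [ 0.14  0.69  0.15  1.76 -0.15  0.7   1.69]
[[-0.968  0.25   0.   ]
 [ 0.25   0.968  0.   ]
 [-0.     0.    -1.   ]]
k [ 0.0442  0.1078 -0.0031]
1 [-0.0037  0.098  -0.0031]
2 [ 0.0074  0.047  -0.0031]
3 [-0.     -0.0003 -0.0031]
4 [-0.0241 -0.0416 -0.0031]
5 [-0.0619 -0.0703 -0.0031]
```

Dot 3 is touched at 2.8 N for 3.1 mm. Next is dot 4.

Scaled: -0.0416 m is -1.664, -0.0241 m is -0.964.

{"method": "move_tool", "body": {
  "motion": [
    [[0, 0, 0, 0, 0, -0.16, 0], [0, 0, 0, 0, 0, -0.32, 0], [0, 0, 0, -0.48, -0.8, -0.36, 0], [0, 0, 0, -0.964, -1.664, -0.36, 0], [0, 0, 0, -0.964, -1.664, -0.36, 0], [0, 0, 0, -0.964, -1.664, -0.32, 0], [0, 0, 0, -0.964, -1.664, -0.24, 0], [0, 0, 0, -0.964, -1.664, -0.16, 0], [0, 0, 0, -0.964, -1.664, -0.12, 0], [0, 0, 0, -0.964, -1.664, -0.08, 0], [0, 0, 0, -0.964, -1.664, -0.04, 0], [0, 0, 0, -0.964, -1.664, 0, 0], [0, 0, 0, -0.964, -1.664, 0, 0], [0, 0, 0, -0.964, -1.664, 0, 0]]
  ]
}}

```text
t: 11.9
eef_pos: [0.6091, -0.2354, 0.0625]
tcp_rot: [0.396, 3.116, 0.0]
wrist_force: [-0.3, 1.7, 3.3]
opening: -0.0003
gripper_force: 1.3
```

```bash
python3 -c "
from h import *
st()"
```

```text
t 11.9 tcp [ 0.6091 -0.2354  0.0625] F [-0.32  1.73  3.3 ] open -0.0002568029663628735 q [ 0.21  0.72  0.15  1.68 -0.15  0.75  1.75]
[[-0.968  0.25   0.   ]
 [ 0.25   0.968  0.   ]
 [-0.     0.    -1.   ]]
k [ 0.0682  0.1494 -0.0031]
1 [ 0.0203  0.1395 -0.0031]
2 [ 0.0314  0.0885 -0.0031]
3 [ 0.024   0.0413 -0.0031]
4 [-0.0001  0.     -0.0031]
5 [-0.0379 -0.0288 -0.0031]
```

Scaled: -0.0379 m is -1.516, -0.0288 m is -1.152.

{"method": "move_tool", "body": {
  "motion": [
    [[0, 0, 0, 0, 0, -0.16, 0], [0, 0, 0, 0, 0, -0.32, 0], [0, 0, 0, -0.76, -0.576, -0.36, 0], [0, 0, 0, -1.516, -1.152, -0.36, 0], [0, 0, 0, -1.516, -1.152, -0.36, 0], [0, 0, 0, -1.516, -1.152, -0.32, 0], [0, 0, 0, -1.516, -1.152, -0.24, 0], [0, 0, 0, -1.516, -1.152, -0.16, 0], [0, 0, 0, -1.516, -1.152, -0.12, 0], [0, 0, 0, -1.516, -1.152, -0.08, 0], [0, 0, 0, -1.516, -1.152, -0.04, 0], [0, 0, 0, -1.516, -1.152, 0, 0], [0, 0, 0, -1.516, -1.152, 0, 0], [0, 0, 0, -1.516, -1.152, 0, 0], [0, 0, 0, -1.516, -1.152, 0, 0]]
  ]
}}

```text
t: 13.4
eef_pos: [0.6386, -0.2728, 0.0625]
tcp_rot: [0.396, 3.116, 0.0]
wrist_force: [-1.9, 1.4, 2.6]
opening: -0.0002
gripper_force: 1.3
```

```bash
python3 - <<'E'
from h import *
st()
a=ctrl.camera("side");b=ctrl.camera("top")
cv2.imwrite("pics/end.png",np.hstack([cv2.resize(a,(400,300)),cv2.resize(b,(400,300))])[:,:,::-1])
E
```

```text
t 13.4 tcp [ 0.6386 -0.2728  0.0625] F [-1.86  1.44  2.59] open -0.00019154168285563346 q [ 0.25  0.77  0.15  1.56 -0.14  0.82  1.78]
[[-0.968  0.25   0.   ]
 [ 0.25   0.968  0.   ]
 [-0.     0.    -1.   ]]
k [ 0.1061  0.1783 -0.0031]
1 [ 0.0583  0.1684 -0.0031]
2 [ 0.0694  0.1174 -0.0031]
3 [ 0.0619  0.0702 -0.0031]
4 [ 0.0378  0.0289 -0.0031]
5 [ 0.      0.0001 -0.0031]
```

View pics/end.png

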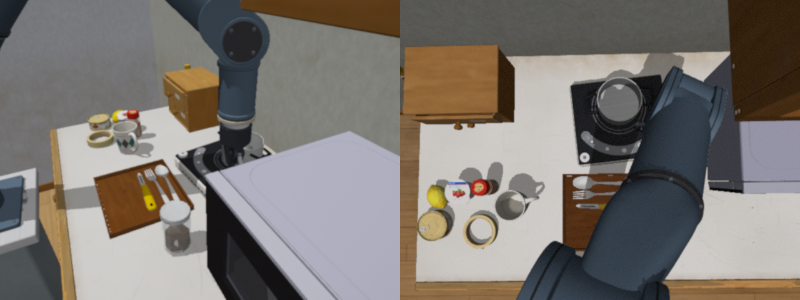

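The fingertip rests on dot 5 at 2.6 N for 3.1 mm, and the mug, jar and pan are where they were. Handing in.

```bash
python3 -c "
from plant import ctrl
print(ctrl.job_done())"
```

```text
the job is handed in; nothing more can be done
None
```

The job is handed in, verdict not shown: I pressed and released the key, then touched dots 1–5 in order, hopping between dots after the slide to dot 2 caught and shifted the hob about 3 mm (limit 10 mm), and the fingertips ended on dot 5 at about 2.6 N.

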